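Draw the magenta filter plate from its housing and present it over the reading board

ROBOT

A 7-joint arm with a two-finger parallel gripper is mounted at the origin on the work surface. World frame = base frame: x ahead of the robot, y to its left, z up, the work surface at z = 0. Lengths are in mm, angles in degrees, forces in N, time in s.
With the tool pointing down it reaches from about 425 to 1025 mm from the base axis. Payload 9.4 kg.
Tool frame: the origin (TCP) lies midway between the tips of the shut fingers; the grasp point (between the pads) lies 19 mm behind it; z points along the fingers, y is the line along which they close (so a half turn about z gives the same grasp; the last joint's range is limited). The gripper opens to 93 mm and grips with 3 to 60 N. Pads are 15 mm wide; open, the fingers measure 128 mm over their backs; the gripper's body (75 mm by 188 mm) begins 65 mm behind the grasp point.
Start: joints at [71.923, 34.337, -0.143, 91.639, 0.103, 54.024, -4.572], TCP at [171.478, -704.428, 187.118] pointing down, gripper open.
Joint ranges: [-147.43, 147.43], [-19.82, 112.94], [-74.19, 73.91], [6.32, 146.72], [-59.91, 239.91], [6.04, 106.73], [-150.56, 150.56]. Speed limits (degrees/s): [127.2, 127.2, 172.46, 172.46, 180, 180, 180].

INTERFACE

Orientations are given as [roll, pitch, yaw] about the fixed x, y, z axes, in that order (R = Rz(yaw) Ry(pitch) Rx(roll)).
In Python, from plant import robot gives the robot as it stands. The module is installed in compiled form; this text tells all that it offers.
- The arm moves only by the tool drive_tool, never from a script. Its argument "targets" is a list of rows, each an object with "offset": the shift along the tool's x, y, z in mm, a list of three; "turn": the turn, a rotation vector about the tool's x, y, z in rad, a list of three; "hand": the opening, from -1 (shut) to 1 (fully open). In form: [{"offset": [dx, dy, dz], "turn": [ax, ay, az], "hand": hand}, ...]. A call has 1 to 8 rows; each row shifts and turns the commanded pose from where the row before left it, along the tool's axes as they then stand; what a row does not reach is not made up. A row lasts 1/8 s, in which the tool goes at most 62.5 mm and 10.7 degrees, less where a joint would pass 70% of its speed; a pose out of reach is approached as far as the arm can. A call is refused whole if a number of a shift passes 62.5 or a number of a turn 0.188, either way. A call with a gripper value outside its range is refused whole. The fingers move at their own pace and stop on an object; the grip force is fixed at half the most. Time passes only in rows, so rows that do not move let the fingers close. It gives the time, the measured TCP pose, the force, the opening and the grip force at its end, in the units of the state.
- robot.get_obs(): the state, without advancing time (a new reading comes with each control period).
- robot.snapshot(name): name is "side" or "top" or "wrist"; returns the picture (400x640x3 uint8, blue, green, red); there is no depth.
- robot.get_calibration(name): a dict with "fovy" (degrees; the focal length in pixels is half the picture's height over the tangent of half this angle, whatever the lens; pixels are square), "cx", "cy" (the principal point, pixels), "k1" (the pictures are not rectified: a ray, as slopes to the right and down, at radius r is drawn at 1 + k1 r^2 times it, then the intrinsics apply), "R" (3x3) and "t" (3): a world point X has camera coordinates R X + t; the wrist camera has in their place "T_tool_cam" (4x4, takes a point from camera to tool coordinates, whose origin is the TCP and whose axes are the flange's). Camera axes: x right, y down, z forward; pixel columns grow to the right and rows downward; lengths in mm; the calibration is good to about 2 mm. A picture is of the moment at which its call begins: read the wrist's pose just before it. get_calibration takes no time and is no camera call.
- robot.finish_job(): hands the job in; it is judged then, once.
The state is a dict: "clock": time; "q": joint angles; "dq": joint speeds; "effort": joint torques, N m; "ee_pos": TCP position; "tcp_rot": TCP orientation; "wrist_force": force on the tool from outside, world axes, zero at the start; "ft_torque": the same for the moment, N m; "opening": finger opening in mm; "finger_force": force on a finger pad.
Only numpy, scipy, OpenCV 4.12 (cv2) and the standard library are available. Lean on these libraries where they do the work, as an engineer would, in place of code of your own. Each camera call takes 0.05 s, during which the arm holds its last target. There are 200 camera calls.

TASK

Lift the yellow flap of the filter housing and leave it standing open, then draw the magenta-framed filter plate up out of its slot and hold it upright and still about 20 cm above the middle of the white reading board. Leave the cream-framed plate in its slot and the dishes near the work where they are. Finish while still holding the plate in the gripper, with nothing else carrying it.

Things in the scene. Friction and masses are not known exactly. Their poses are not given: they have to be found in the camera images.
- housing: White filter housing, fixed: open-topped box 130 (x) x 170 (y) x 115 mm high under a yellow flap; walls 6 mm, inner floor 20 mm up. Origin: centre of the box's underside; x points to the hinge side, away from the robot, z up. Behind, to x = 151 mm, a pump block 72 mm high with a 22 mm nipple. Two plate slots inside at x = 0, y = +34 and -34 mm, 68 (x) x 11 (y) mm, 30 mm deep.
- flap (a joint): Hinge of the yellow flap, rad: 0 = shut on the housing, grows as the front edge is lifted up and back over the far (+x) rim; 1.57 = upright, stop at 1.9. Starts shut or slightly ajar (up to 0.2). Stiff: the flap stays at any angle where it is left; lifting it at the tongue takes about 2 N.
- flap_tongue (a point): Grip point on the flap's black tongue, a bar 22 mm wide (along housing y), 10 mm thick, jutting 44 mm from the middle of the flap's front edge. The point is 26 mm out from that edge, at mid-thickness, 160 mm from the hinge axis. Pinched across its width from above, the tongue pivots between the fingers as the flap swings. Axes turn with the flap (shut: as the housing's).
- flap_hinge (a point): Point on the hinge axis (which runs along the housing's y), in the middle of the flap, above the far (+x) edge of the box, about 120 mm above the bench. The flap is a 134 x 172 x 6 mm panel.
- magenta_plate: Filter plate with magenta frame and white mesh, loose, about 110 g, standing upright in one slot of the housing (which one varies), hidden under the flap. Origin: middle of its lower edge. Shape: see its centre point.
- magenta_plate_center (a point): Centre of the magenta plate, half-way up. Plate 8 mm thick (its y), 64 mm wide (x), 86 mm tall (z up): a 62 mm tall frame and, on the middle of its upper edge, a grip tab 26 mm wide, 24 mm tall, 8 mm thick. This point is 43 mm above the lower edge; the tab's centre is 31 mm above it. In its slot the plate's axes are the housing's.
- cream_plate: The other filter plate, cream frame, the same shape and size, in the other slot; must stay there. Origin: middle of its lower edge.
- board: White reading board lying on the bench, fixed, 220 (x) x 170 (y) x 12 mm thick. Origin: centre of its underside.
- dish_stack_center (a point): Stack of five lidded culture dishes, 90 mm across, 75 mm tall, bystander; point at its centre.
- dish_center (a point): Single lidded culture dish, 90 mm across, 15 mm tall, bystander; point at its centre.
- tall_stack_center (a point): Stack of six lidded culture dishes, 90 mm across, 90 mm tall, bystander; point at its centre.

How it is judged:
By the outcome, as a careful person would: the job done as asked, in the order asked, and still so for the second after the job is handed in, while the arm keeps its last pose, push and grip.
It also fails if it takes over 48 s, if anything falls off the work surface, if the arm or the gripper's body presses on something with over 40 N, if the wrist force passes 120 N, or if a joint passes its speed limit or range.

## Working session

There is one attempt and no reset: what is moved stays moved. The work goes in short steps, Python scripts to look and compute and a tool call to move; the robot and the scene stay as the last step left them, time stands still between calls to the robot, and variables do not carry over. Pictures are saved under pics/ and viewed, at most 10 in all, crops included, and the job is handed in when it is done.

Besides the shell and the picture viewer there is one more tool, called as a command line: name --argument value ..., lists and objects as JSON in quotes. drive_tool: Moves the arm, as the interface text tells. Its arguments: {"type":"object","properties":{"targets":{"type":"array"}},"required":["targets"]}

```bash
mkdir -p pics
python3 - <<'E'
from plant import robot
import cv2,numpy as np
o=robot.get_obs();print({k:np.round(v,2).tolist() for k,v in o.items()})
for n in("side","top","wrist"):
    im=robot.snapshot(n);cv2.imwrite(f"pics/{n}0.png",im);c=robot.get_calibration(n);print(n,c)
E
```

```text
{'clock': 0.0, 'q': [71.92, 34.39, -0.15, 91.68, 0.1, 54.03, -4.57], 'dq': [-0.03, -0.02, 0.06, 0.03, -0.01, 0.01, 0.05], 'effort': [0.0, -76.51, 1.5, -25.24, -0.05, 0.02, 0.0], 'ee_pos': [171.34, -703.9, 186.24], 'tcp_rot': [-179.91, 0.01, 13.69], 'wrist_force': [0.11, -0.68, 0.2], 'ft_torque': [0.02, -0.05, -0.02], 'finger_force': 0.0, 'opening': 92.82}
side {'fovy': 55.46938687955045, 'cx': 324.0554087007716, 'cy': 194.9539307455203, 'k1': -0.05466786466841185, 'R': array([[-0.99115121, -0.13179641, -0.01577898],
       [-0.05749005,  0.53337967, -0.84392003],
       [ 0.11964182, -0.83554523, -0.53623689]]), 't': array([594.33295725,  83.08632167, 937.69561011])}
top {'fovy': 57.531615266054715, 'cx': 320.8853600577468, 'cy': 202.21986642113683, 'k1': 0.020665496411865526, 'R': array([[ 0.00645535, -0.99976658,  0.02061844],
       [-0.99496155, -0.00848454, -0.09989762],
       [ 0.10004924, -0.01986968, -0.99478407]]), 't': array([ 92.53668747, 574.32900428, 925.41645902])}
wrist {'fovy': 66.94189536337433, 'cx': 319.1548468410177, 'cy': 198.30832291532786, 'k1': -0.019830574388011092, 'T_tool_cam': array([[ 7.47362670e-04, -9.58382178e-01, -2.85487378e-01,
         7.97766307e+01],
       [ 9.99999338e-01,  4.66395277e-04,  1.05215598e-03,
         1.97534003e-02],
       [-8.75217578e-04, -2.85487976e-01,  9.58381891e-01,
        -1.96996170e+02],
       [ 0.00000000e+00,  0.00000000e+00,  0.00000000e+00,
         1.00000000e+00]])}
```

View pics/top0.png

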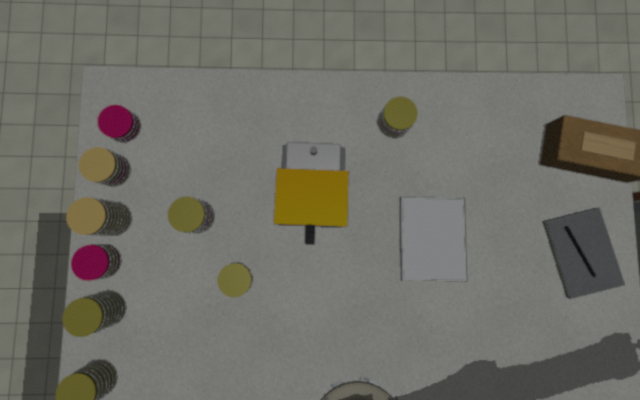

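View pics/side0.png

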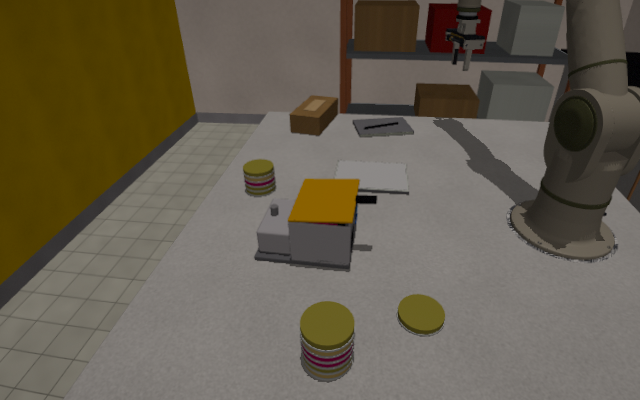

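Top view: flap at about (312,197), its tongue at (310,235), board at (433,239), and dishes at (235,280), (187,215) and (400,113). Side view: flap at about (328,200), slightly ajar, with the tongue at (367,199).

```bash
cat > h.py <<'E'
import cv2,numpy as np
from plant import robot
from scipy.spatial.transform import Rotation as Ro
def K(c):
    f=200/np.tan(np.radians(c["fovy"]/2)); return f
def cam(n,obs=None):
    c=robot.get_calibration(n)
    if n!="wrist": return c,c["R"],c["t"]
    W=np.eye(4);W[:3,:3]=Ro.from_euler("xyz",obs["tcp_rot"],degrees=True).as_matrix();W[:3,3]=obs["ee_pos"]
    V=np.linalg.inv(W@c["T_tool_cam"]);return c,V[:3,:3],V[:3,3]
def ray(n,p,obs=None):
    c,R,t=cam(n,obs);d=(np.array(p,float)-[c["cx"],c["cy"]])/K(c)
    u=d.copy()
    for _ in range(10):u=d/(1+c["k1"]*(u@u))
    v=R.T@np.r_[u,1];return -R.T@t,v/np.linalg.norm(v)
def proj(n,X,obs=None):
    c,R,t=cam(n,obs);x=R@np.asarray(X,float)+t;u=x[:2]/x[2]
    return u*(1+c["k1"]*(u@u))*K(c)+[c["cx"],c["cy"]]
def onz(n,p,z,obs=None):
    o,d=ray(n,p,obs);return o+d*(z-o[2])/d[2]
def tri(rays):
    A=0;b=0
    for o,d in rays:
        M=np.eye(3)-np.outer(d,d);A=A+M;b=b+M@o
    X=np.linalg.solve(A,b);return X,[np.linalg.norm((np.eye(3)-np.outer(d,d))@(X-o)) for o,d in rays]
def big(m,box=None):
    if box:
        z=np.zeros_like(m);x0,y0,x1,y1=box;z[y0:y1,x0:x1]=m[y0:y1,x0:x1];m=z
    cs=cv2.findContours(m,cv2.RETR_EXTERNAL,cv2.CHAIN_APPROX_NONE)[0];return max(cs,key=cv2.contourArea)
def quad(c):
    h=cv2.convexHull(c);P=cv2.arcLength(h,True)
    for e in np.linspace(.01,.15,60):
        a=cv2.approxPolyDP(h,e*P,True)
        if len(a)<=4:return a[:,0]
E
python3 - <<'E'
from h import *
np.set_printoptions(precision=1,suppress=True)
C={}
for n,fb,tb in(("top",(260,155,360,240),(300,225,320,250)),("side",(280,170,370,225),(352,190,382,208))):
    im=cv2.imread(f"pics/{n}0.png");h=cv2.cvtColor(im,cv2.COLOR_BGR2HSV)
    q=quad(big(cv2.inRange(h,(14,150,90),(30,255,255)),fb));print(n,q.tolist())
    t=big(cv2.inRange(h,(0,0,0),(180,255,50)),tb);r=cv2.minAreaRect(t);print("tongue",r, cv2.boundingRect(t));C[n]=(q,r,t)
# match: sort world y by: use onz 123
Q={n:np.array([onz(n,p,130) for p in C[n][0]]) for n in C}
for X in Q["top"]:
    j=np.argmin(np.linalg.norm(Q["side"]-X,axis=1));i=np.where((Q["top"]==X).all(1))[0][0]
    print(tri([ray("top",C["top"][0][i]),ray("side",C["side"][0][j])]))
print("tongue c",tri([ray(n,C[n][1][0]) for n in C]))
# tongue tip
im=cv2.imread("pics/top0.png");h=cv2.cvtColor(im,cv2.COLOR_BGR2HSV)
g=h[...,2];print("board px",g[240,433],"bench",g[300,433],g[240,490])
m=cv2.inRange(g,int((int(g[240,433])+int(np.median(g[300:330,400:450])))//2),255)
m=cv2.morphologyEx(m,cv2.MORPH_OPEN,np.ones((7,7)))
b=big(m,(380,180,490,300));r=cv2.minAreaRect(b);print("board",r,onz("top",r[0],12))
print([onz("top",p,12) for p in cv2.boxPoints(r)])
for nm,p,z in(("dish",(235,280),15),("stack",(187,215),75),("tall",(400,113),90)):print(nm,onz("top",p,z))
E
```

```text
top [[277, 170], [347, 172], [346, 225], [275, 223]]
tongue ((310.0, 234.0), (18.0, 8.0), 90.0) (306, 225, 9, 19)
side [[358, 180], [351, 222], [288, 220], [305, 179]]
tongue ((366.0, 200.0), (20.0, 10.0), 0.0) (356, 195, 21, 11)
(array([642.6, 203.6, 122.1]), [np.float64(2.56753110381788), np.float64(2.5675311038179447)])
(array([637.8,  37.3, 123.9]), [np.float64(1.2174074537128996), np.float64(1.2174074537127304)])
(array([511.1,  40.3, 130.8]), [np.float64(0.4686241538447283), np.float64(0.46862415384487716)])
(array([515.1, 204.9, 128.8]), [np.float64(0.9498366592971352), np.float64(0.9498366592972842)])
tongue c (array([489.4, 123.6, 130.3]), [np.float64(0.11270657745521763), np.float64(0.11270657745519774)])
board px 131 bench 123 120
board ((433.2110900878906, 238.15338134765625), (81.17096710205078, 60.8355598449707), 88.60282135009766) [ 482.2 -201.3   12. ]
[array([ 587.5, -119.7,   12. ]), array([ 592.9, -283. ,   12. ]), array([ 379.2, -280.8,   12. ]), array([ 374.3, -121.3,   12. ])]
dish [371.5 316.8  15. ]
stack [534.6 425.9  75. ]
tall [794.3 -99.3  90. ]
```

```bash
cat >> h.py <<'E'
def plan(p,yaw,n,start=None):
    "rows of tool-frame shifts from the present (or given) pose to world p, tool down"
    if start is None:
        o=robot.get_obs();start=(o["ee_pos"],o["tcp_rot"][2])
    p0,y0=np.array(start[0],float),start[1];d=(np.array(p)-p0)/n;a=(yaw-y0+180)%360-180
    for i in range(n):
        R=Ro.from_euler("xyz",[180,0,y0+a*i/n],degrees=True).as_matrix()
        print(np.round(R.T@d).astype(int).tolist(),round(-np.radians(a/n),3))
    return p,yaw
E
python3 - <<'E'
from h import *
s=plan((480,-300,290),95,9);plan((484,124,240),178.5,8,s)
E
```

```text
[44, -36, -12] -0.158
[49, -28, -12] -0.158
[53, -20, -12] -0.158
[55, -12, -12] -0.158
[56, -3, -12] -0.158
[56, 6, -12] -0.158
[54, 15, -12] -0.158
[51, 23, -12] -0.158
[47, 31, -12] -0.158
[53, 5, 6] -0.182
[51, 15, 6] -0.182
[47, 24, 6] -0.182
[42, 32, 6] -0.182
[36, 39, 6] -0.182
[28, 45, 6] -0.182
[20, 49, 6] -0.182
[10, 52, 6] -0.182
```

drive_tool --targets '[{"offset":[44,-36,-12],"turn":[0,0,-0.158],"hand":1},{"offset":[49,-28,-12],"turn":[0,0,-0.158],"hand":1},{"offset":[53,-20,-12],"turn":[0,0,-0.158],"hand":1},{"offset":[55,-12,-12],"turn":[0,0,-0.158],"hand":1},{"offset":[56,-3,-12],"turn":[0,0,-0.158],"hand":1},{"offset":[56,6,-12],"turn":[0,0,-0.158],"hand":1},{"offset":[54,15,-12],"turn":[0,0,-0.158],"hand":1},{"offset":[51,23,-12],"turn":[0,0,-0.158],"hand":1}]'

```text
clock: 1.15
ee_pos: [444.9, -344.1, 283.5]
tcp_rot: [-180.0, 0.0, 86.4]
wrist_force: [1.5, -0.2, 0.3]
opening: 92.9
finger_force: 0.0
```

Run:
```python
from h import *
o=robot.get_obs();print(o["ee_pos"],o["tcp_rot"],o["q"])
plan((484,124,240),178.5,9)
```

```text
[ 444.92740563 -344.11026638  283.52101307] [-1.79996165e+02  1.39514481e-02  8.64010103e+01] [ 49.80377076  18.85821226 -23.83580575 105.52463807   8.93260868
  57.44090339  18.68094784]
[52, 1, 5] -0.179
[51, 10, 5] -0.179
[49, 19, 5] -0.179
[44, 28, 5] -0.179
[39, 35, 5] -0.179
[32, 41, 5] -0.179
[24, 46, 5] -0.179
[15, 50, 5] -0.179
[6, 52, 5] -0.179
```

drive_tool --targets '[{"offset":[52,1,5],"turn":[0,0,-0.179],"hand":1},{"offset":[51,10,5],"turn":[0,0,-0.179],"hand":1},{"offset":[49,19,5],"turn":[0,0,-0.179],"hand":1},{"offset":[44,28,5],"turn":[0,0,-0.179],"hand":1},{"offset":[39,35,5],"turn":[0,0,-0.179],"hand":1},{"offset":[32,41,5],"turn":[0,0,-0.179],"hand":1},{"offset":[24,46,5],"turn":[0,0,-0.179],"hand":1},{"offset":[15,50,5],"turn":[0,0,-0.179],"hand":1}]'

```text
clock: 2.15
ee_pos: [480.0, 71.3, 243.0]
tcp_rot: [-180.0, 0.0, 168.5]
wrist_force: [-0.1, -0.3, -0.2]
opening: 93.1
finger_force: 0.0
```

drive_tool --targets '[{"offset":[6,52,5],"turn":[0,0,-0.179],"hand":1},{"offset":[0,0,0],"turn":[0,0,0],"hand":1}]'

```text
clock: 2.4
ee_pos: [484.5, 126.1, 238.0]
tcp_rot: [179.9, -0.0, 178.8]
wrist_force: [-0.5, -0.5, 0.2]
opening: 92.9
finger_force: 0.0
```

Run:
```python
from h import *
np.set_printoptions(precision=1,suppress=True)
o=robot.get_obs();im=robot.snapshot("wrist");cv2.imwrite("pics/w1.png",im)
print(o["ee_pos"],o["tcp_rot"],o["q"])
for X in((485,124,130),(641,120,122),(513,40,130),(515,205,130)):print(proj("wrist",X,o))
```

```text
[484.5 126.1 238. ] [179.9  -0.  178.8] [ 18.2  22.2 -52.1 115.   21.8  53.   43.5]
[317.1 188.2]
[316.6 310.6]
[239.2 215.1]
[393.3 213.9]
```

View pics/w1.png

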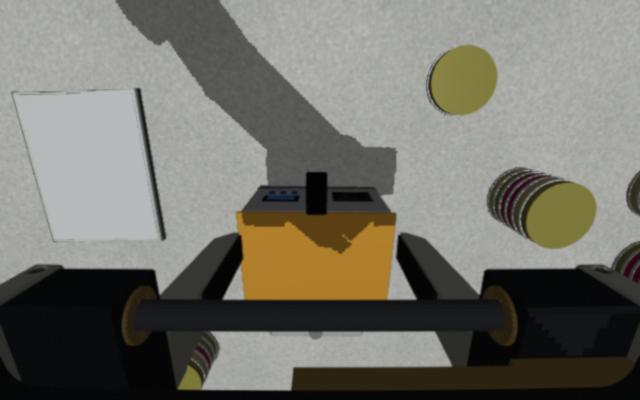

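Wrist view: tongue between columns 307 and 327, rows 173–213, centre (317,188), which is where I predicted it. Going down to pinch it.

drive_tool --targets '[{"offset":[0,-2,40],"turn":[0,0,0],"hand":1},{"offset":[0,0,45],"turn":[0,0,0],"hand":0.3},{"offset":[0,0,30],"turn":[0,0,0],"hand":0},{"offset":[0,0,14],"turn":[0,0,0],"hand":-0.2},{"offset":[0,0,0],"turn":[0,0,0],"hand":-1},{"offset":[0,0,0],"turn":[0,0,0],"hand":-1},{"offset":[0,0,0],"turn":[0,0,0],"hand":-1},{"offset":[0,0,0],"turn":[0,0,0],"hand":-1}]'

```text
clock: 3.45
ee_pos: [485.2, 120.0, 109.7]
tcp_rot: [180.0, 0.1, 178.4]
wrist_force: [-0.5, 0.4, -0.4]
opening: 27.6
finger_force: 0.0
```

Run:
```python
import numpy as np
a0=np.arctan2(127-121,156.5)
r=160
for n in(20,):
    t=np.linspace(a0,1.72,n+1);x=-r*np.cos(t);z=r*np.sin(t)
    print(np.c_[np.round(-np.diff(x)),np.round(-np.diff(z))].astype(int).tolist(),x[-1]-x[0],z[-1]-z[0])
```

```text
[[-1, -13], [-2, -13], [-3, -13], [-4, -13], [-5, -12], [-6, -12], [-7, -11], [-8, -11], [-9, -10], [-10, -9], [-11, -8], [-11, -7], [-12, -6], [-12, -5], [-13, -4], [-13, -3], [-13, -2], [-13, -1], [-13, 0], [-13, 1]] 183.666653296182 152.0926804679945
```

drive_tool --targets '[{"offset":[0,3,0],"turn":[0,0,0],"hand":-0.4},{"offset":[0,0,0],"turn":[0,0,0],"hand":-1},{"offset":[0,0,0],"turn":[0,0,0],"hand":-1}]'

```text
clock: 3.82
ee_pos: [484.9, 123.1, 109.1]
tcp_rot: [-180.0, -0.0, 178.4]
wrist_force: [0.2, 0.2, 0.1]
opening: 12.6
finger_force: 0.0
```

Run:
```python
from h import *
o=robot.get_obs();print(o["opening"],o["finger_force"])
w=robot.snapshot("wrist");s=robot.snapshot("side");print(robot.get_obs()["opening"])
s=cv2.resize(s[140:270,260:440],None,fx=3,fy=3)
w=w[120:400,200:440];w=cv2.resize(w,(w.shape[1]*390//280,390))
cv2.imwrite("pics/g1.png",cv2.resize(np.hstack([s,w])[:,:],None,fx=.9,fy=.9))
```

```text
12.62097029999725 0.0
3.943362355988404
```

View pics/g1.png

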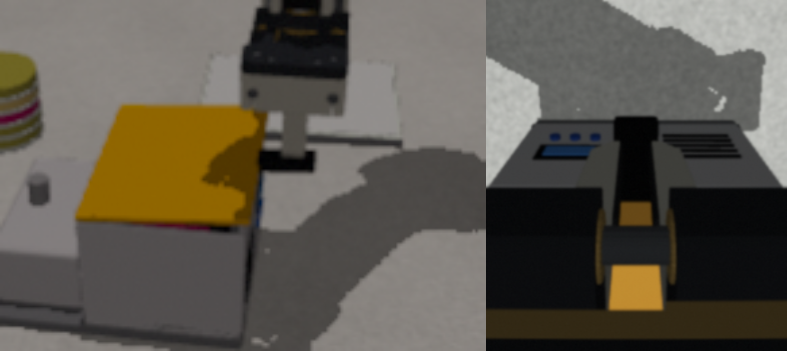

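Run:
```python
from h import *
np.set_printoptions(precision=1,suppress=True)
o=robot.get_obs();print(o["ee_pos"],o["opening"],o["wrist_force"])
for n in("side","top"):
  for z in (109,128,150): print(n,z,proj(n,(485,123,z)))
for z in (109,128,150):print("w",z,proj("wrist",(485,123,z),o))
w=robot.snapshot("side");cv2.imwrite("pics/g2.png",cv2.resize(w[150:230,330:410],None,fx=7,fy=7,interpolation=cv2.INTER_NEAREST))
```

```text
[484.9 123.1 109.1] 3.943362355988404 [ 0.6  0.1 -1.1]
side 109 [367.6 208.1]
side 128 [368.  200.9]
side 150 [368.5 192.3]
top 109 [310.3 235.9]
top 128 [310.2 235.9]
top 150 [310.2 235.8]
w 109 [319.2 226.9]
w 128 [319.2 238.1]
w 150 [319.1 254. ]
```

View pics/g2.png

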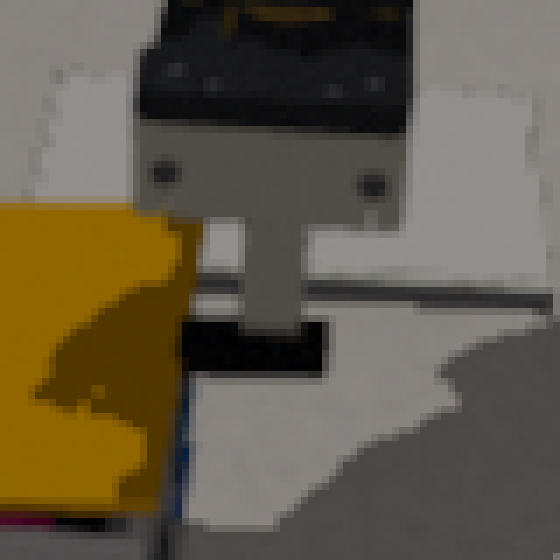

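Run:
```python
from h import *
w=robot.snapshot("wrist")[180:340,250:390];t=robot.snapshot("top")[180:260,275:345]
f=lambda a,s:cv2.convertScaleAbs(cv2.resize(a,None,fx=s,fy=s,interpolation=cv2.INTER_CUBIC),alpha=2.2)
cv2.imwrite("pics/g3.png",np.hstack([f(w,3),f(t,5)[:400],][:1]+[cv2.copyMakeBorder(f(t,5),0,80,0,0,0)]))
```

```text
(no output)
```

View pics/g3.png

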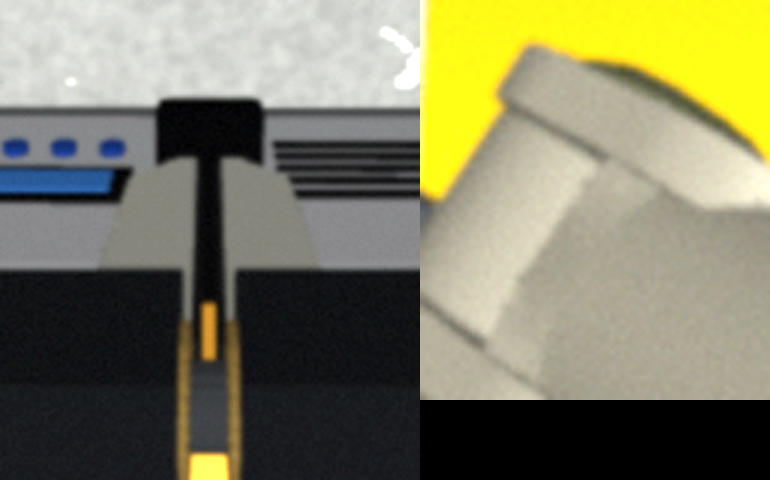

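The pictures show the fingertips still above the tongue: tip at row 198 in the side view, about z 136–139, and covering the tongue in the wrist view. The real fingers therefore end about 27 mm short of the reported TCP. I'll open, go lower and pinch again.

drive_tool --targets '[{"offset":[0,1,0],"turn":[0,0,0],"hand":0},{"offset":[0,0,0],"turn":[0,0,0],"hand":0},{"offset":[0,0,0],"turn":[0,0,0],"hand":0},{"offset":[0,0,0],"turn":[0,0,0],"hand":0},{"offset":[0,0,0],"turn":[0,0,0],"hand":0}]'

```text
clock: 4.7
ee_pos: [485.0, 124.1, 109.1]
tcp_rot: [180.0, -0.0, 178.4]
wrist_force: [-0.8, 0.4, -0.1]
opening: 44.8
finger_force: 0.0
```

drive_tool --targets '[{"offset":[0,0,10],"turn":[0,0,0],"hand":0},{"offset":[0,0,10],"turn":[0,0,0],"hand":0},{"offset":[0,0,7],"turn":[0,0,0],"hand":-1},{"offset":[0,0,0],"turn":[0,0,0],"hand":-1},{"offset":[0,0,0],"turn":[0,0,0],"hand":-1},{"offset":[0,0,0],"turn":[0,0,0],"hand":-1},{"offset":[0,0,0],"turn":[0,0,0],"hand":-1}]'

```text
clock: 5.58
ee_pos: [484.8, 123.3, 82.1]
tcp_rot: [-179.9, -0.0, 178.4]
wrist_force: [-0.2, -4.1, -1.9]
opening: 21.5
finger_force: 30.0
```

drive_tool --targets '[{"offset":[-1,0,-13],"turn":[0,0,0],"hand":-1},{"offset":[-2,0,-13],"turn":[0,0,0],"hand":-1},{"offset":[-3,0,-13],"turn":[0,0,0],"hand":-1},{"offset":[-4,0,-13],"turn":[0,0,0],"hand":-1},{"offset":[-5,0,-12],"turn":[0,0,0],"hand":-1},{"offset":[-6,0,-12],"turn":[0,0,0],"hand":-1},{"offset":[-7,0,-11],"turn":[0,0,0],"hand":-1}]'

```text
clock: 6.45
ee_pos: [514.7, 122.5, 169.9]
tcp_rot: [180.0, 0.1, 178.3]
wrist_force: [8.8, -3.5, -12.1]
opening: 21.7
finger_force: 30.0
```

drive_tool --targets '[{"offset":[-8,0,-11],"turn":[0,0,0],"hand":-1},{"offset":[-9,0,-10],"turn":[0,0,0],"hand":-1},{"offset":[-10,0,-9],"turn":[0,0,0],"hand":-1},{"offset":[-11,0,-8],"turn":[0,0,0],"hand":-1},{"offset":[-11,0,-7],"turn":[0,0,0],"hand":-1},{"offset":[-12,0,-6],"turn":[0,0,0],"hand":-1},{"offset":[-12,0,-5],"turn":[0,0,0],"hand":-1}]'

```text
clock: 7.32
ee_pos: [585.5, 120.3, 225.2]
tcp_rot: [-179.9, -0.1, 178.4]
wrist_force: [-1.6, -5.4, -7.4]
opening: 21.6
finger_force: 30.0
```

drive_tool --targets '[{"offset":[-13,0,-4],"turn":[0,0,0],"hand":-1},{"offset":[-13,0,-3],"turn":[0,0,0],"hand":-1},{"offset":[-13,0,-2],"turn":[0,0,0],"hand":-1},{"offset":[-13,0,-1],"turn":[0,0,0],"hand":-1},{"offset":[-13,0,0],"turn":[0,0,0],"hand":-1},{"offset":[-13,0,2],"turn":[0,0,0],"hand":-1},{"offset":[-4,0,1],"turn":[0,0,0],"hand":-1},{"offset":[0,0,0],"turn":[0,0,0],"hand":-1}]'

```text
clock: 8.32
ee_pos: [669.5, 117.8, 234.0]
tcp_rot: [-179.9, 0.1, 178.3]
wrist_force: [0.7, -8.1, 6.6]
opening: 21.4
finger_force: 30.0
```

drive_tool --targets '[{"offset":[0,0,0],"turn":[0,0,0],"hand":0},{"offset":[0,0,0],"turn":[0,0,0],"hand":0},{"offset":[0,0,0],"turn":[0,0,0],"hand":0},{"offset":[0,0,-20],"turn":[0,0,0],"hand":0},{"offset":[0,0,-45],"turn":[0,0,0],"hand":0},{"offset":[40,0,0],"turn":[0,0,0],"hand":-0.2},{"offset":[50,0,0],"turn":[0,0,0],"hand":-0.2},{"offset":[0,0,0],"turn":[0,0,0],"hand":-0.2}]'

```text
clock: 9.32
ee_pos: [575.2, 122.5, 299.3]
tcp_rot: [-179.9, 0.1, 178.6]
wrist_force: [0.1, -0.4, 0.5]
opening: 37.3
finger_force: 0.0
```

Run:
```python
from h import *
o=robot.get_obs();print(o["ee_pos"],o["tcp_rot"])
np.save("o2.npy",np.r_[o["ee_pos"],o["tcp_rot"]])
w=robot.snapshot("wrist");cv2.imwrite("pics/w2.png",w);s=robot.snapshot("side");cv2.imwrite("pics/s2.png",s)
cv2.imwrite("pics/v2.png",np.hstack([cv2.resize(w,None,fx=.7,fy=.7),cv2.resize(s[110:270,250:420],(298,280))]))
```

```text
[575.21798624 122.45463107 299.26393017] [-1.79927603e+02  7.88043946e-02  1.78570310e+02]
```

View pics/v2.png

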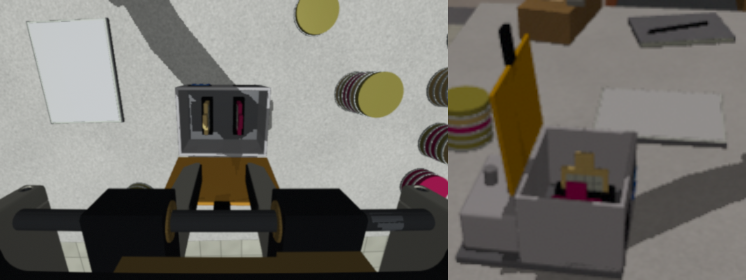

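Flap stands open; the magenta plate is in the +y slot (right in the wrist view, about (342,165) in full pixels), cream in the other.

Run:
```python
from h import *
np.set_printoptions(precision=1,suppress=True)
v=np.load("o2.npy");o={"ee_pos":v[:3],"tcp_rot":v[3:]}
w=cv2.imread("pics/w2.png");s=cv2.imread("pics/s2.png")
H=lambda i:cv2.cvtColor(i,cv2.COLOR_BGR2HSV)
mk=lambda i,b:big(cv2.inRange(H(i),(155,100,25),(178,255,255)),b)
cw=mk(w,(255,120,390,222));cs=mk(s,(280,190,345,240))
print("w",cv2.boundingRect(cw),cv2.minAreaRect(cw));print("s",cv2.boundingRect(cs),cv2.minAreaRect(cs))
x,y,ww,hh=cv2.boundingRect(cw)
m=np.zeros(w.shape[:2],np.uint8);cv2.drawContours(m,[cw],-1,1,-1)
g=H(w)[...,2]
for r in range(y,y+hh,3):
    c=np.where(m[r])[0];print(r,c.min(),c.max(),g[r,c.min()-3:c.max()+4])
for z in(86,100,106,112):print(z,[proj("wrist",(575+d,156,z),o) for d in(-13,13)],[proj("side",(575+d,156,z)) for d in(-13,13)])
cv2.imwrite("pics/v3.png",np.hstack([cv2.convertScaleAbs(cv2.resize(w[115:225,250:390],(507,398),interpolation=cv2.INTER_CUBIC),alpha=2),cv2.convertScaleAbs(cv2.resize(s[180:255,280:335],(292,398),interpolation=cv2.INTER_CUBIC),alpha=2)]))
```

```text
w (338, 144, 10, 50) ((342.5, 168.5), (49.0, 9.0), 90.0)
s (309, 214, 29, 11) ((323.0, 219.0), (10.0, 28.0), 90.0)
144 338 343 [ 5  5 11 25 38 39 40 37 31 15  6  5]
147 338 345 [ 4  5 16 32 45 51 56 58 57 50 32 13  3 11]
150 339 346 [ 8 23 37 47 60 74 81 81 78 64 34 10 14 28]
153 340 346 [18 36 50 64 76 80 81 79 63 32 11 13 28]
156 340 346 [22 37 52 64 77 81 81 78 61 30 10 13 30]
159 340 346 [26 40 54 67 76 81 81 78 59 26  7 16 33]
162 340 345 [30 45 54 59 63 63 62 59 47 23 10 16]
165 340 347 [27 45 52 50 55 65 67 69 67 54 29 20 35 45]
168 340 347 [29 44 50 49 60 76 81 80 78 68 43 27 37 45]
171 340 347 [35 52 59 54 63 76 81 80 77 63 33 22 37 46]
174 340 347 [26 43 51 53 65 77 79 79 77 62 33 28 42 46]
177 340 347 [27 45 52 56 65 78 80 80 76 57 30 28 42 46]
180 340 347 [32 50 59 61 68 78 80 79 75 57 27 29 42 46]
183 339 347 [14 33 53 69 72 74 78 78 74 67 47 25 30 42 46]
186 338 345 [ 4  7 19 38 60 75 80 80 77 62 32  9 13 29]
189 338 345 [ 3  4  9 26 53 73 81 79 76 61 31 11 17 33]
192 339 345 [23 22 29 46 65 70 69 68 54 32 21 27 37]
86 [array([343.9, 158. ]), array([344. , 176.7])] [array([331.1, 223.1]), array([319.3, 222.4])]
100 [array([344.7, 159.7]), array([344.7, 179. ])] [array([331.1, 217.9]), array([319.2, 217.2])]
106 [array([345.1, 160.5]), array([345.1, 180. ])] [array([331.1, 215.7]), array([319.1, 214.9])]
112 [array([345.5, 161.3]), array([345.5, 181.1])] [array([331. , 213.4]), array([319. , 212.6])]
```

View pics/v3.png

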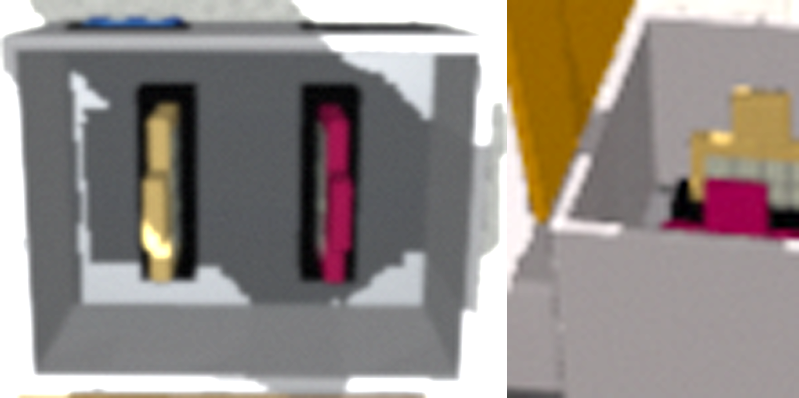

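drive_tool --targets '[{"offset":[-3,33,20],"turn":[0,0,0],"hand":-0.2},{"offset":[0,0,50],"turn":[0,0,0],"hand":-0.2},{"offset":[0,0,50],"turn":[0,0,0],"hand":-0.2},{"offset":[0,0,20],"turn":[0,0,0],"hand":-0.2},{"offset":[0,0,0],"turn":[0,0,0],"hand":-0.2}]'

```text
clock: 10.05
ee_pos: [582.2, 154.5, 156.6]
tcp_rot: [180.0, -0.1, 178.4]
wrist_force: [-0.3, -0.2, -0.1]
opening: 37.0
finger_force: 0.0
```

Run:
```python
from h import *
np.set_printoptions(precision=1,suppress=True)
o=robot.get_obs();w=robot.snapshot("wrist");cv2.imwrite("pics/w4.png",w);print(o["ee_pos"],o["tcp_rot"])
h=cv2.cvtColor(w,cv2.COLOR_BGR2HSV);m=cv2.inRange(h,(155,100,25),(178,255,255))
c=big(m,(280,100,370,300));x,y,a,b=cv2.boundingRect(c);print(x,y,a,b)
for r in range(y,y+b,4):
    k=np.where(m[r,280:370])[0]+280;print(r,k.min(),k.max(),end="; ")
for z in(86,108):print(z,[proj("wrist",(578.5+d,155,z),o) for d in(-13,13)])
```

```text
[582.2 154.5 156.6] [180.   -0.1 178.4]
314 154 11 73
154 316 323; 158 315 323; 162 314 323; 166 314 324; 170 314 324; 174 314 323; 178 314 323; 182 314 323; 186 314 324; 190 314 324; 194 314 324; 198 314 324; 202 314 324; 206 314 324; 210 314 324; 214 314 324; 218 314 323; 222 314 324; 226 316 322; 86 [array([319.3, 180.4]), array([320.1, 207.6])]
108 [array([319.3, 186.4]), array([320.1, 215.7])]
```

drive_tool --targets '[{"offset":[3,0,30],"turn":[0,0,0],"hand":-0.2},{"offset":[0,0,30],"turn":[0,0,0],"hand":-0.2},{"offset":[0,0,22],"turn":[0,0,0],"hand":-0.2},{"offset":[0,0,12],"turn":[0,0,0],"hand":-0.2},{"offset":[0,0,8],"turn":[0,0,0],"hand":-0.2},{"offset":[0,0,0],"turn":[0,0,0],"hand":-0.2}]'

```text
clock: 10.85
ee_pos: [579.2, 154.6, 55.5]
tcp_rot: [180.0, 0.0, 178.4]
wrist_force: [0.4, 0.5, 0.6]
opening: 37.2
finger_force: 0.0
```

drive_tool --targets '[{"offset":[0,0,0],"turn":[0,0,0],"hand":-1},{"offset":[0,0,0],"turn":[0,0,0],"hand":-1},{"offset":[0,0,0],"turn":[0,0,0],"hand":-1},{"offset":[0,0,0],"turn":[0,0,0],"hand":-1},{"offset":[0,0,0],"turn":[0,0,0],"hand":-1}]'

```text
clock: 11.48
ee_pos: [579.0, 154.6, 55.3]
tcp_rot: [180.0, 0.0, 178.4]
wrist_force: [-0.2, -0.3, 2.7]
opening: 7.9
finger_force: 30.0
```

drive_tool --targets '[{"offset":[0,0,-8],"turn":[0,0,0],"hand":-1},{"offset":[0,0,-15],"turn":[0,0,0],"hand":-1},{"offset":[0,0,-20],"turn":[0,0,0],"hand":-1},{"offset":[0,0,-25],"turn":[0,0,0],"hand":-1},{"offset":[0,0,-30],"turn":[0,0,0],"hand":-1},{"offset":[0,0,-35],"turn":[0,0,0],"hand":-1},{"offset":[0,0,-32],"turn":[0,0,0],"hand":-1},{"offset":[0,0,-15],"turn":[0,0,0],"hand":-1}]'

```text
clock: 12.48
ee_pos: [579.3, 155.0, 237.9]
tcp_rot: [180.0, 0.2, 178.4]
wrist_force: [0.3, 0.2, -1.4]
opening: 7.6
finger_force: 30.0
```

Run:
```python
from h import *
np.set_printoptions(precision=1,suppress=True)
o=robot.get_obs();s=robot.snapshot("side");w=robot.snapshot("wrist");print(o["ee_pos"],o["tcp_rot"],o["opening"])
# board from first wrist view, plus lower-edge height
m=cv2.inRange(cv2.cvtColor(s,cv2.COLOR_BGR2HSV),(155,100,25),(178,255,255));c=big(m,(270,80,370,220));print(cv2.boundingRect(c),cv2.minAreaRect(c))
for z in(160,175,190):print(z,[proj("side",(579+d,155,z)) for d in(-32,32)])
cv2.imwrite("pics/v4.png",np.hstack([cv2.resize(s[60:270,250:450],(476,500)),cv2.resize(w[100:400,220:420],(320,500))]))
im=cv2.imread("pics/w1.png");g=cv2.cvtColor(im,cv2.COLOR_BGR2HSV)[...,2]
m=cv2.morphologyEx(cv2.inRange(g,150,255),cv2.MORPH_OPEN,np.ones((5,5)));q=quad(big(m,(0,70,180,255)));print(q.tolist())
o1={"ee_pos":[484.5,126.1,238],"tcp_rot":[179.9,0,178.8]}
X=np.array([onz("wrist",p,12,o1) for p in q]);print(X,X.mean(0))
```

```text
[579.3 155.  237.9] [180.    0.2 178.4] 7.63241652816885
(305, 136, 33, 41) ((321.0, 156.0), (40.0, 32.0), 90.0)
160 [array([338.2, 194.6]), array([307.7, 192.9])]
175 [array([338.2, 188.4]), array([307.4, 186.7])]
190 [array([338.2, 182.1]), array([307.1, 180.5])]
[[179, 70], [179, 254], [0, 254], [0, 70]]
[[ 352.9  -53.9   12. ]
 [ 617.   -94.    12. ]
 [ 612.9 -381.5   12. ]
 [ 345.1 -294.2   12. ]] [ 482.  -205.9   12. ]
```

View pics/v4.png

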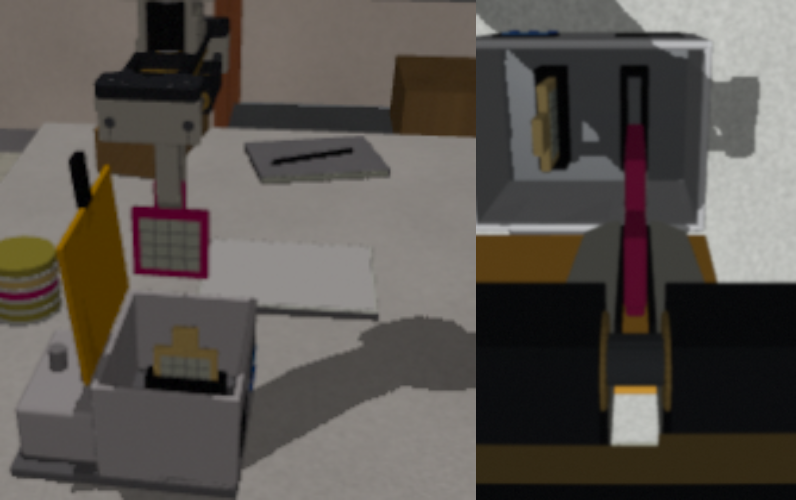

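The plate is held upright by its tab and the cream plate is still in its slot. Moving over the board.

drive_tool --targets '[{"offset":[2,-10,0],"turn":[0,0,0],"hand":-1},{"offset":[7,-30,0],"turn":[0,0,0],"hand":-1},{"offset":[11,-45,0],"turn":[0,0,0],"hand":-1},{"offset":[12,-50,0],"turn":[0,0,0],"hand":-1},{"offset":[12,-50,2],"turn":[0,0,0],"hand":-1},{"offset":[12,-50,2],"turn":[0,0,0],"hand":-1},{"offset":[12,-50,2],"turn":[0,0,0],"hand":-1},{"offset":[10,-40,2],"turn":[0,0,0],"hand":-1}]'

```text
clock: 13.58
ee_pos: [489.7, -170.9, 225.6]
tcp_rot: [180.0, -0.2, 178.3]
wrist_force: [0.1, 0.3, -0.5]
opening: 7.6
finger_force: 30.0
```

drive_tool --targets '[{"offset":[6,-23,2],"turn":[0,0,0],"hand":-1},{"offset":[2,-10,0],"turn":[0,0,0],"hand":-1},{"offset":[0,0,0],"turn":[0,0,0],"hand":-1},{"offset":[0,0,0],"turn":[0,0,0],"hand":-1},{"offset":[0,0,0],"turn":[0,0,0],"hand":-1},{"offset":[0,0,0],"turn":[0,0,0],"hand":-1}]'

```text
clock: 14.32
ee_pos: [483.2, -200.3, 225.2]
tcp_rot: [-180.0, 0.0, 178.5]
wrist_force: [-0.9, 0.5, -0.7]
opening: 7.6
finger_force: 30.0
```

Run:
```python
from h import *
s=robot.snapshot("side");t=robot.snapshot("top");o=robot.get_obs();print(o["ee_pos"],o["tcp_rot"],o["dq"].round(2),o["opening"],o["finger_force"])
m=cv2.inRange(cv2.cvtColor(s,cv2.COLOR_BGR2HSV),(155,100,25),(178,255,255));c=big(m,(320,40,430,200));print(cv2.boundingRect(c))
for z in(180,200):print(z,[proj("side",(482+d,-201,z)) for d in(-32,32)])
cv2.imwrite("pics/v5.png",np.hstack([s[:,140:500],t[:,140:500]]))
```

```text
[ 483.07767721 -200.62516645  225.17442333] [-1.79994792e+02  6.27444364e-03  1.78446930e+02] [0.32 0.1  0.14 0.02 0.02 0.1  0.12] 7.998083191204552 29.999470710754395
(362, 89, 24, 31)
180 [array([385.38476455, 122.94923636]), array([362.51697447, 122.10110067])]
200 [array([385.87041318, 116.16734103]), array([362.77762903, 115.3540254 ])]
```

View pics/v5.png

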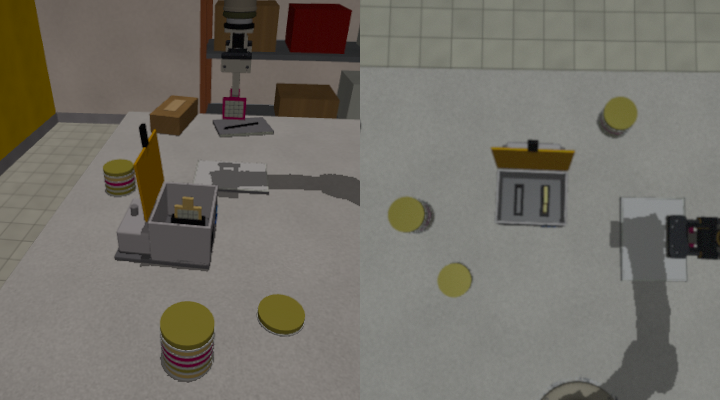

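The side and top views show the plate upright, its lower edge about 19 cm up over the board's middle. The flap stands open, the cream plate is in its slot and the dishes have not moved.

```bash
python3 -c "
from plant import robot
print(robot.finish_job())"
```

```text
the job is handed in; nothing more can be done
None
```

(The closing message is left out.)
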